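Take the glue pot off the heat and move its hot-marker clip

ROBOT

A 6-joint arm with a two-finger parallel gripper is mounted at the origin on the work surface. World frame = base frame: x ahead of the robot, y to its left, z up, the work surface at z = 0. Lengths are in m, angles in rad, forces in N, time in s.
With the tool pointing down it reaches from about 0.225 to 0.725 m from the base axis. Payload 3.1 kg.
Tool frame: the origin (TCP) lies midway between the tips of the shut fingers; the grasp point (between the pads) lies 19 mm behind it (hold_point_z is the distance from the TCP to the grasp point, in m); z points along the fingers, y is the line along which they close (so a half turn about z gives the same grasp; the last joint's range is limited). The gripper opens to 85 mm and grips with 20 to 120 N. Pads are 22 mm wide; open, the fingers measure 114 mm over their backs; the gripper's body (76 mm by 85 mm) begins 54 mm behind the grasp point. The pads swing forward as they close: fully open they stand 13 mm farther back than shut.
Start: joints at [1.046, 0.048, 0.099, 1.622, 0, 1.443], TCP at [0.203, 0.484, 0.231] pointing down, gripper open.
Joint ranges: [-2.91, 2.91], [-0.99, 1.94], [-1.21, 1.42], [-2.12, 2.29], [-1.49, 1.47], [-3.14, 3.14]. Speed limits (rad/s): [2.79, 2.79, 3.14, 3.14, 3.14, 3.14].

INTERFACE

Orientations are given as a unit quaternion [x, y, z, w].
In Python, from rig import get_state, camera, hand_in, hold_point_z gives the robot as it stands.
- The arm moves only by the shell command python3 -m crank 'ROWS' [FORCE]. ROWS is JSON, a list of rows, each an object with "offset": the shift along the tool's x, y, z as a fraction of full scale, a list of three; "turn": the turn, a rotation vector about the tool's x, y, z as a fraction of full scale, a list of three; "hand": the opening, from 0 (shut) to 1 (fully open). A call has 1 to 10 rows; each row shifts and turns the commanded pose from where the row before left it, along the tool's axes as they then stand; what a row does not reach is not made up. Full scale, the value 1, is 0.04 m for a shift and 4 degrees for a turn. A row lasts 1/10 s, in which the tool goes at most 50 mm and 8.59 degrees, less where a joint would pass 70% of its speed; a pose out of reach is approached as far as the arm can. A call with a number of a shift or a turn outside -1 to 1 is refused whole. A call with a gripper value outside its range is refused whole. The fingers move at their own pace and stop on an object; FORCE is the grip in N (left out, the last holds). Time passes only in rows, so rows that do not move let the fingers close. It gives the time, the measured TCP pose, the force, the opening and the grip force at its end, in the units of the state.
- get_state(): the state, without advancing time (a new reading comes with each control period).
- camera(name): name is "scene" or "top" or "wrist"; returns a dict with "img" (400x640x3 uint8, blue, green, red), "fx", "fy", "cx", "cy" (pixels), "D" ([k1, k2, p1, p2, k3] as OpenCV has them; the pictures are not rectified), "R" (3x3) and "t" (3): a world point X has camera coordinates R X + t; the wrist camera has in their place "tool_from_camera" (4x4, takes a point from camera to tool coordinates, whose origin is the TCP and whose axes are the flange's). Camera axes: x right, y down, z forward; pixel columns grow to the right and rows downward; lengths in m; the calibration is good to about 2 mm. A picture is of the moment at which its call begins: read the wrist's pose just before it. There is no depth.
- hand_in(): hands the job in; it is judged then, once.
The state is a dict: "t": time; "joint_pos": joint angles; "joint_vel": joint speeds; "effort": joint torques, N m; "position": TCP position; "orientation": TCP orientation; "ft_force": force on the tool from outside, world axes, zero at the start; "wrist_torque": the same for the moment, N m; "finger_gap": opening from 0.0 (shut) to 1.0 (fully open); "finger_force": force on a finger pad.
Only numpy, scipy, OpenCV 4.12 (cv2) and the standard library are available. Lean on these libraries where they do the work, as an engineer would, in place of code of your own. Each camera call takes 0.05 s, during which the arm holds its last target. There are 200 camera calls.

TASK

Take the glue pot off the heat: slide it along the warming plate, without lifting it off the plate or tipping it, from the orange ring until it stands wholly inside the green ring. Then move the red sprung clip from the orange tab onto the top edge of the green tab, pushed well down at the middle of the tab and gripping it by itself, so that everyone sees where the hot pot stands. Leave everything else on the bench where it is.

Things in the scene. Friction and masses are not known exactly. Their poses are not given: they have to be found in the camera images.
- plate: Dark smooth enamelled steel warming plate, on which the pot slides easily, 240 (x) by 480 (y) by 30 mm high, fixed to the bench, its flat top 30 mm above the bench. Origin: centre of its underside; z up; its y runs along the row of three stations, which stand 150 mm apart, all on the line x = -40 mm of the plate.
- station_green: Rest station on the plate: a painted green ring (inner diameter 116, outer 132 mm, flush with the plate) and behind it an upright green tab. Origin: centre of the ring, on the plate's top surface; z up; the tab stands 100 mm away along its +x. The three stations (orange, green, white) look the same but for colour, and their order along the plate changes.
- station_amber: Heating station, the same with an orange ring and an orange tab; the pot and the clip start here. Origin and axes as for the green station.
- green_tab (a point): Middle of the top edge of the green tab, 85 mm above the plate's top. The tab is a stiff upright blade 5 mm thick (along its x), 30 mm wide (along its y), 85 mm tall. Axes as the green station's.
- amber_tab (a point): Middle of the top edge of the orange tab; otherwise as the green one.
- pot: Lidded round steel glue pot, the lid fixed on, 0.5 to 0.8 kg. Body diameter 96 mm, lid diameter 101 mm, top of lid 56 mm above the origin. Origin: centre of its flat underside; z up; the grip bar lies along its x.
- pot_bar (a point): Centre of the pot's black grip bar, which bridges the lid above the pot's axis, 89 mm above the pot's underside: 64 mm long (along the pot's x), 14 mm wide (y), 14 mm high, 26 mm of free space between it and the lid; two posts of 8 mm diameter under it, 26 mm either side of the middle. Pinch it from above across its width.
- clip: Red sprung clip like a big clothes peg, 55 g, standing on the orange tab: levers up, black rubber jaws down. Origin: middle of its hinge axis, which lies along its y; z up. 20 mm wide along y. Seated, the origin is about 7 mm above the tab's top edge; the jaws grip the tab's faces along x and reach 34 mm below the origin. Squeezed, the jaws gape about 20 mm.
- clip_jaw (a joint): Opening angle of the clip between its halves (rad): 0 when the jaws grip a 5 mm tab, -0.1 shut on nothing, 0.6 fully squeezed.
- jar: Bystander: amber glass jar, diameter 60, 85 mm high, beside the plate. Origin: centre of its underside.
- spray_can: Bystander: green spray can, diameter 54, 160 mm high. Origin: centre of its underside.
- tape_roll: Bystander: yellow tape roll, diameter 90, 24 mm high, lying beyond the plate. Origin: centre of its underside.
- spreader: Bystander: spatula 180 mm long, lying before the plate. Origin: about its middle.
- driver: Bystander: screwdriver 190 mm long. Origin: about its middle.
- tub: Bystander: white plastic tub, diameter 90, 70 mm high. Origin: centre of its underside.
- edge_strip: Bystander: aluminium strip 200 by 25 by 12 mm, lying beyond the plate. Origin: centre of its underside.
- clip_grip (a point): Where to squeeze the clip: between its levers, 30 mm above its origin. The levers reach 50 mm above the origin and splay along the clip's x: 30 mm over their outsides low down, 48 mm at the top. Pinch from above along x with 15 to 25 N (about 7 N is needed) until they meet their stop, parallel, about 28 mm over the outsides. Let go to close.
There are look-alikes about, which are no part of the job. What is shaped like the pot but blue is not meant. There is more than one size of the clip; the job needs the larger.

How it is judged:
On the way, in this order (a step that is already met when the one before it is completed fails the run):
1. the pot stands inside the green ring, let go of, the clip not yet moved there (horizontal distance between pot and station_green below 0.012 m and linear speed of pot below 0.02 m/s and contact force between the fingers and pot below 0.1 N), for 0.2 s.
2. the clip grips the green tab (horizontal distance between clip and green_tab below 0.012 m and z of clip in the frame of green_tab below 0.02 m and value of joint clip_jaw below 0.15 rad), for 0.2 s.
At the end, for the whole second after the job is handed in: Pot upright, at rest on the plate, within 12 mm of the green ring's centre. Clip gripping the green tab by itself, at rest, its hinge within 12 mm of the tab's middle (7 mm across the blade), under 20 mm above the tab's top, within 0.3 rad of upright, jaws closed on the blade (all of step 2 and horizontal distance between pot and station_green below 0.012 m and z of pot in the frame of plate below 0.033 m and angle between pot's own z axis and vertical below 0.05 rad and linear speed of each of pot, clip below 0.02 m/s and x of clip in the frame of green_tab between -0.007 and 0.007 m and z of clip in the frame of green_tab above 0 m and angle between clip's own z axis and vertical below 0.3 rad and contact force between clip and station_green above 1 N); the robot touches nothing.
It fails at once if the pot is lifted more than 6 mm off the plate (z of pot in the frame of plate above 0.036 m).
It fails at once if the pot is tipped by more than 0.15 rad (angle between pot's own z axis and vertical above 0.15 rad).
It fails at once if a bystander is shifted by more than 30 mm (distance of any of jar, spray_can, tape_roll, spreader, driver, tub, edge_strip from where it was at the start of the episode above 0.03 m).
It also fails if it takes over 64 s, if anything falls off the work surface, if the arm or the gripper's body presses on something with over 40 N, if the wrist force passes 120 N, or if a joint passes its speed limit or range.

## Working session

There is one attempt and no reset: what is moved stays moved. The work goes in short steps, Python scripts to look and compute and a shell command to move; the robot and the scene stay as the last step left them, time stands still between calls to the robot, and variables do not carry over. Pictures are saved under pics/ and viewed, at most 10 in all, crops included, and the job is handed in when it is done.

```bash
mkdir -p pics; ls; python3 - <<'E'
from rig import *
import cv2, numpy as np
print(get_state(), hold_point_z)
for n in("scene","top"):
    c=camera(n); cv2.imwrite(f"pics/{n}0.png",c["img"]); print(n,{k:np.round(v,4).tolist() for k,v in c.items() if k!="img"})
c=camera("wrist"); print(c["tool_from_camera"],c["fx"],c["D"])
E
```

```text
pics
{'t': 0.0, 'joint_pos': array([1.04618485e+00, 4.87483885e-02, 9.75845511e-02, 1.62198519e+00,
       4.09277943e-05, 1.44297595e+00]), 'joint_vel': array([-0.0008946 ,  0.00159823, -0.00110202,  0.00086138,  0.00142597,
        0.00190969]), 'effort': array([-1.22246374e-04, -3.38786566e+01,  3.20012712e+01,  2.05788016e-02,
       -2.32981274e-04,  4.86471663e-06]), 'position': array([0.20259502, 0.48367719, 0.23011172]), 'orientation': array([ 1.97096496e-01,  9.80383388e-01, -1.10775587e-03, -3.96359543e-04]), 'ft_force': array([-0.31421536, -0.52409954, -0.82361183]), 'wrist_torque': array([ 0.0076711 , -0.01052842, -0.00218149]), 'finger_force': 0.0, 'finger_gap': 1.0008908795185667} 0.0187
scene {'fx': 385.1795, 'fy': 385.1795, 'cx': 318.6064, 'cy': 205.3972, 'D': [0.0122, 0.0, 0.0, 0.0, 0.0], 'R': [[0.7916, 0.6106, -0.0222], [0.3502, -0.4832, -0.8024], [-0.5007, 0.6274, -0.5963]], 't': [-0.4545, -0.1123, 1.4003]}
top {'fx': 494.8829, 'fy': 494.8829, 'cx': 309.2583, 'cy': 202.9797, 'D': [-0.077, 0.0, 0.0, 0.0, 0.0], 'R': [[0.0077, -1.0, 0.0025], [-0.9893, -0.008, -0.1455], [0.1455, -0.0014, -0.9894]], 't': [0.0054, 0.57, 1.5005]}
[[-1.06272089e-03 -9.60611600e-01 -2.77892468e-01  7.09860437e-02]
 [ 9.99999370e-01 -9.20430519e-04 -6.42493061e-04 -4.52390333e-04]
 [ 3.61405579e-04 -2.77892976e-01  9.60611973e-01 -1.43557830e-01]
 [ 0.00000000e+00  0.00000000e+00  0.00000000e+00  1.00000000e+00]] 284.5939564685334 [-0.0330273  0.         0.         0.         0.       ]
```

View pics/top0.png

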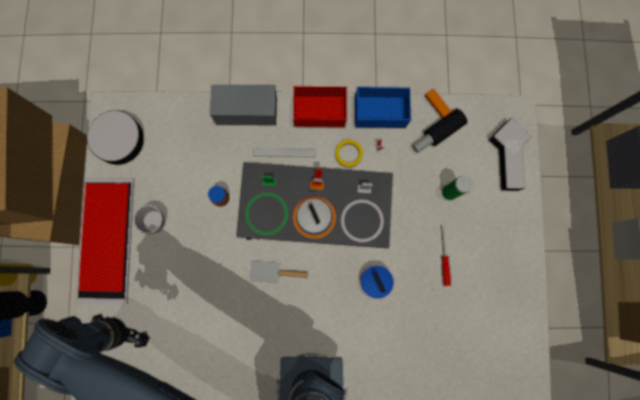

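View pics/scene0.png

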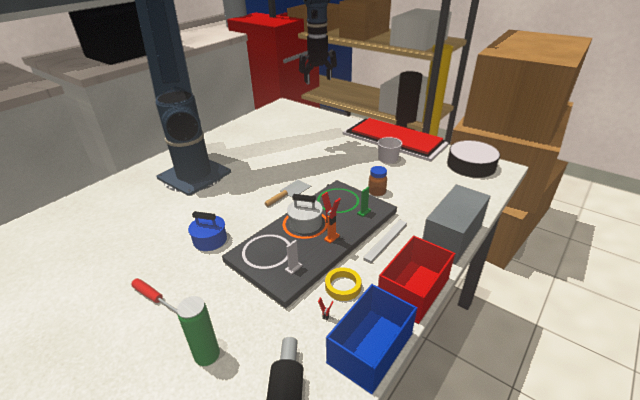

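The top view shows the green ring at (267,213), the orange ring with the pot at (314,216), and the white ring at (362,221). The green tab is at (268,179) and the orange tab with the clip at (317,177). The small look-alike clip lies at (379,145) and the blue pot at (377,281).

```bash
cat > h.py <<'E'
from rig import *
import cv2, numpy as np
from scipy.spatial.transform import Rotation as Rn
def KD(c): return np.array([[c["fx"],0,c["cx"]],[0,c["fy"],c["cy"]],[0,0,1.]]),np.array(c["D"])
def pose(c,s=None):
    if "R" in c: return np.array(c["R"]),np.array(c["t"])
    T=np.eye(4);T[:3,:3]=Rn.from_quat(s["orientation"]).as_matrix();T[:3,3]=s["position"]
    M=np.linalg.inv(T@np.array(c["tool_from_camera"])); return M[:3,:3],M[:3,3]
def cast(c,px,z,s=None):
    R,t=pose(c,s);K,D=KD(c)
    u=cv2.undistortPoints(np.array(px,float).reshape(-1,1,2),K,D)[:,0]
    d=np.c_[u,np.ones(len(u))]@R; o=-R.T@t
    return o+d*((z-o[2])/d[:,2])[:,None]
def proj(c,X,s=None):
    R,t=pose(c,s);K,D=KD(c)
    return cv2.projectPoints(np.array(X,float).reshape(-1,3),cv2.Rodrigues(R)[0],t,K,D)[0][:,0]
def hsv(c): return cv2.cvtColor(c["img"],cv2.COLOR_BGR2HSV)
def pts(m): y,x=np.nonzero(m); return np.c_[x,y].astype(float)
def circ(P):
    A=np.c_[2*P[:,:2],np.ones(len(P))];b=(P[:,:2]**2).sum(1);q=np.linalg.lstsq(A,b,rcond=None)[0]
    return q[:2],np.sqrt(q[2]+q[:2]@q[:2])
def axis(P):
    m=P[:,:2].mean(0);w,v=np.linalg.eigh(np.cov((P[:,:2]-m).T));return m,np.arctan2(v[1,1],v[0,1])
E
python3 - <<'E'
from h import *
c=camera("top");h=hsv(c);H,S,V=[h[...,i].astype(int) for i in range(3)]
def roi(m,x0,x1,y0,y1):
    o=np.zeros(m.shape,bool);o[y0:y1,x0:x1]=m[y0:y1,x0:x1];return o
G=(H>45)&(H<85)&(S>100)&(V>40); O=(H>6)&(H<18)&(S>130)&(V>100); R=((H<5)|(H>174))&(S>130)&(V>80)
for n,m in(("green",roi(G,243,293,190,238)),("orange",roi(O,290,338,195,240)),("white",roi((S<60)&(V>120),338,386,199,243))):
    print(n,m.sum(),circ(cast(c,pts(m),.03)))
m=roi((V<60),300,330,198,232); m=m&(pts and True)
k,l,st,ce=cv2.connectedComponentsWithStats(m.astype(np.uint8)); 
for i in range(1,k):
    if st[i,4]>20: print("bar",st[i],ce[i],axis(cast(c,pts(l==i),.126)))
m=roi((S<60)&(V>120),295,335,195,236);P=pts(m);hull=cv2.convexHull(P.astype(np.float32))[:,0];print("lid",circ(cast(c,hull,.086)))
for n,m,z in(("gtab",roi(G,255,282,168,190),.115),("clip red",roi(R,305,330,155,192),.17)):
    P=pts(m);print(n,len(P),P.min(0),P.max(0),P.mean(0),cast(c,[P.mean(0)],z))
im=cv2.resize(c["img"][150:245,230:390],None,fx=5,fy=5,interpolation=cv2.INTER_CUBIC);cv2.imwrite("pics/top1.png",im)
E
```

```text
green 391 (array([0.53797456, 0.14454608]), np.float64(0.061950661584445635))
orange 414 (array([ 0.52861982, -0.00512164]), np.float64(0.06259894451195318))
white 315 (array([ 0.51817946, -0.15518297]), np.float64(0.061926472344577585))
bar [309 205  10  18  59] [313.71186441 213.15254237] (array([ 0.52751334, -0.00321875]), np.float64(-2.713132935506727))
lid (array([ 0.52672504, -0.00365718]), np.float64(0.049634538978272344))
gtab 123 [262. 175.] [275. 185.] [268.46341463 180.54471545] [[0.62594664 0.13246697 0.115     ]]
clip red 79 [315. 169.] [322. 184.] [318.03797468 174.51898734] [[ 0.63412818 -0.01450081  0.17      ]]
```

View pics/top1.png

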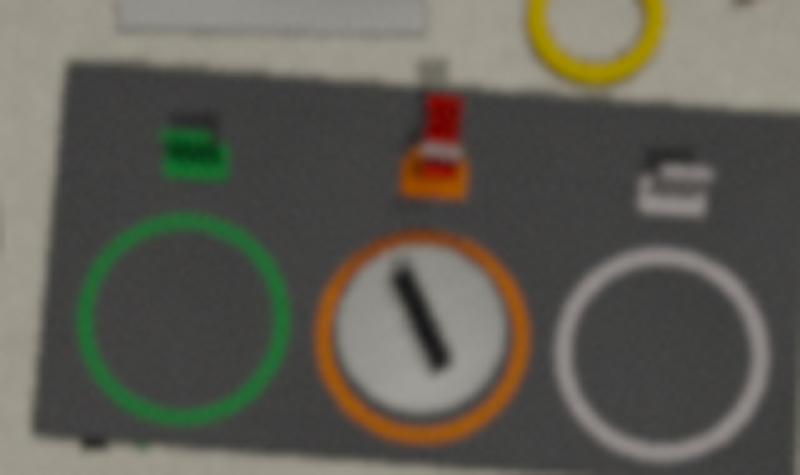

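The enlarged view shows the pot inside the orange ring, with its bar from about (402,270) to (438,360), roughly 24° from world x. The clip is on the orange tab, and the row has a yaw of about -3.8°. First move: turn the tool to heading 204.5°.

```bash
cat >> h.py <<'E'
def need(target,head=None):
    s=get_state();Rm=Rn.from_quat(s["orientation"]).as_matrix();a=np.degrees(np.arctan2(Rm[1,0],Rm[0,0]))
    print("pos",s["position"].round(4),"head",a.round(2),"zaxis",Rm[:,2].round(4),"t",round(s["t"],2),"F",s["ft_force"].round(1),"gap",round(s["finger_gap"],3))
    if head is not None: print("turn z units",round(-((head-a+180)%360-180)/4,3))
    print("offset units",(Rm.T@(np.array(target)-s["position"])/.04).round(3))
E
python3 -m crank '[{"offset":[0,0,0],"turn":[0,0,-1],"hand":1},{"offset":[0,0,0],"turn":[0,0,-1],"hand":1},{"offset":[0,0,0],"turn":[0,0,-1],"hand":1},{"offset":[0,0,0],"turn":[0,0,-1],"hand":1},{"offset":[0,0,0],"turn":[0,0,-1],"hand":1},{"offset":[0,0,0],"turn":[0,0,-1],"hand":1},{"offset":[0,0,0],"turn":[0,0,-1],"hand":1},{"offset":[0,0,0],"turn":[0,0,-1],"hand":1},{"offset":[0,0,0],"turn":[0,0,-1],"hand":1},{"offset":[0,0,0],"turn":[0,0,-1],"hand":1}]' 60
python3 -m crank '[{"offset":[0,0,0],"turn":[0,0,-1],"hand":1},{"offset":[0,0,0],"turn":[0,0,-0.8],"hand":1},{"offset":[0,0,0],"turn":[0,0,0],"hand":1}]'
python3 -c "
from h import *
need([.527,-.0035,.22],204.5)"
```

```text
t: 1.2
position: [0.2028, 0.484, 0.2309]
orientation: [-0.152, 0.988, -0.0, -0.0]
ft_force: [-0.2, 0.5, 0.4]
finger_gap: 1.004
finger_force: 0.0
t: 1.5
position: [0.2028, 0.4841, 0.231]
orientation: [-0.212, 0.977, -0.0, -0.0]
ft_force: [-0.6, 0.2, -0.8]
finger_gap: 0.997
finger_force: 0.0
pos [0.2028 0.4841 0.231 ] head -155.54 zaxis [-3.e-04 -5.e-04 -1.e+00] t 1.5 F [-0.6  0.2 -0.8] gap 0.997
turn z units -0.011
offset units [ -2.331 -14.45    0.279]
```

```bash
python3 -m crank '[{"offset":[-0.16,-0.9,0],"turn":[0,0,0],"hand":1},{"offset":[-0.16,-0.9,0],"turn":[0,0,0],"hand":1},{"offset":[-0.16,-0.9,0],"turn":[0,0,0],"hand":1},{"offset":[-0.16,-0.9,0],"turn":[0,0,0],"hand":1},{"offset":[-0.16,-0.9,0],"turn":[0,0,0],"hand":1},{"offset":[-0.16,-0.9,0],"turn":[0,0,0],"hand":1},{"offset":[-0.16,-0.9,0],"turn":[0,0,0],"hand":1},{"offset":[-0.16,-0.9,0],"turn":[0,0,0],"hand":1}]' >/dev/null
python3 -m crank '[{"offset":[-0.15,-0.9,0],"turn":[0,0,0],"hand":1},{"offset":[-0.15,-0.9,0],"turn":[0,0,0],"hand":1},{"offset":[-0.15,-0.9,0],"turn":[0,0,0],"hand":1},{"offset":[-0.15,-0.9,0],"turn":[0,0,0],"hand":1},{"offset":[-0.15,-0.9,0],"turn":[0,0,0],"hand":1},{"offset":[-0.15,-0.9,0],"turn":[0,0,0],"hand":1},{"offset":[-0.15,-0.9,0],"turn":[0,0,0],"hand":1},{"offset":[0,-0.9,0],"turn":[0,0,0],"hand":1},{"offset":[0,0,0],"turn":[0,0,0],"hand":1},{"offset":[0,0,0],"turn":[0,0,0],"hand":1}]' >/dev/null
python3 - <<'E'
from h import *
need([.527,-.0035,.100],204.5)
s=get_state();c=camera("wrist");cv2.imwrite("pics/w1.png",c["img"])
print("proj bar",proj(c,[[.527,-.0035,.126],[.6284,-.0117,.115]],s))
E
```

```text
pos [ 0.5261 -0.002   0.2309] head -155.69 zaxis [-1.2e-03  7.0e-04 -1.0e+00] t 3.3 F [0.  0.  0.3] gap 1.0
turn z units -0.047
offset units [-0.007 -0.047  3.271]
proj bar [[317.72115071 198.66346171]
 [270.51026116 278.43761157]]
```

View pics/w1.png

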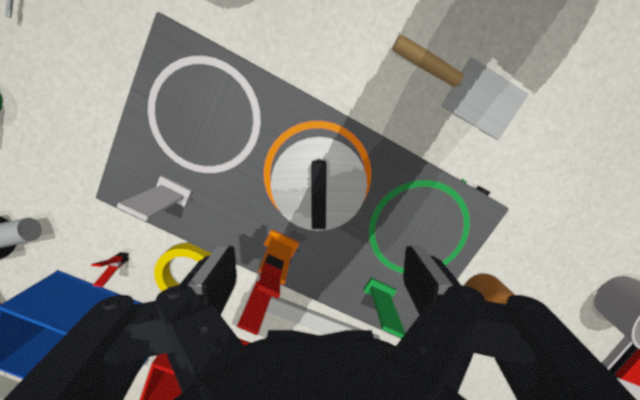

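The wrist view shows the bar at (319,194) between the fingers, vertical in the picture, so it is well aligned. I'll cross-check the rings and tabs from this view.

```bash
python3 - <<'E'
from h import *
s=get_state();c=camera("wrist");h=hsv(c);H,S,V=[h[...,i].astype(int) for i in range(3)]
def roi(m,x0,x1,y0,y1):
    o=np.zeros(m.shape,bool);o[y0:y1,x0:x1]=m[y0:y1,x0:x1];return o
G=(H>45)&(H<85)&(S>90)&(V>30); O=(H>6)&(H<18)&(S>130)&(V>60)
for n,m in(("green",roi(G,365,475,175,272)),("orange",roi(O,260,375,115,188)),("white",roi((S<40)&(V>150),140,265,50,176))):
    print(n,m.sum(),circ(cast(c,pts(m),.03,s)))
m=roi(V<50,300,338,150,235);k,l,st,ce=cv2.connectedComponentsWithStats(m.astype(np.uint8))
i=1+np.argmax(st[1:,4]);print(st[i],axis(cast(c,pts(l==i),.126,s)))
m=roi((S<50)&(V>60),262,375,136,236)
for n,X in(("gtab",[.6378,.1379,.115]),("atab",[.6284,-.0117,.115])): print(n,proj(c,[X],s))
E
```

```text
green 1608 (array([0.53586045, 0.14486328]), np.float64(0.06225120261862066))
orange 1029 (array([ 0.52643721, -0.00510254]), np.float64(0.06254729527519079))
white 3017 (array([ 0.50865344, -0.15322215]), np.float64(0.06514544696975641))
[311 161  14  67 891] (array([ 0.52330296, -0.00457226]), np.float64(-2.7367399646280597))
gtab [[392.13609791 333.34562382]]
atab [[269.66306353 278.11842222]]
```

```bash
python3 -m crank '[{"offset":[0,-0.05,0.65],"turn":[0,0,0],"hand":1},{"offset":[0,0,0.65],"turn":[0,0,0],"hand":1},{"offset":[0,0,0.65],"turn":[0,0,0],"hand":1},{"offset":[0,0,0.65],"turn":[0,0,0],"hand":1},{"offset":[0,0,0.4],"turn":[0,0,0],"hand":1},{"offset":[0,0,0.25],"turn":[0,0,0],"hand":1},{"offset":[0,0,0],"turn":[0,0,0],"hand":1},{"offset":[0,0,0],"turn":[0,0,0],"hand":1}]' 40
python3 -m crank '[{"offset":[0,0,0],"turn":[0,0,0],"hand":0},{"offset":[0,0,0],"turn":[0,0,0],"hand":0},{"offset":[0,0,0],"turn":[0,0,0],"hand":0},{"offset":[0,0,0],"turn":[0,0,0],"hand":0},{"offset":[0,0,0],"turn":[0,0,0],"hand":0},{"offset":[0,0,0],"turn":[0,0,0],"hand":0},{"offset":[0,0,0],"turn":[0,0,0],"hand":0},{"offset":[0,0,0],"turn":[0,0,0],"hand":0}]' 40
python3 -c "
from h import *
need([.526+.0105,-.0025+.149,.100],204.5)"
```

```text
t: 4.2
position: [0.5274, -0.0028, 0.1022]
orientation: [-0.212, 0.977, -0.0, 0.001]
ft_force: [-0.3, 0.4, 0.3]
finger_gap: 0.997
finger_force: 0.0
t: 5.0
position: [0.5272, -0.0032, 0.1015]
orientation: [-0.212, 0.977, 0.0, 0.0]
ft_force: [-0.9, 0.6, 2.2]
finger_gap: 0.155
finger_force: 43.5
pos [ 0.5272 -0.0032  0.1015] head -155.53 zaxis [ 2.e-04  2.e-04 -1.e+00] t 5.0 F [-0.9  0.6  2.2] gap 0.155
turn z units -0.008
offset units [-1.762  3.31   0.039]
```

```bash
python3 -m crank '[{"offset":[-0.1,0.186,0],"turn":[0,0,0],"hand":0},{"offset":[-0.2,0.371,0],"turn":[0,0,0],"hand":0},{"offset":[-0.2,0.371,0],"turn":[0,0,0],"hand":0},{"offset":[-0.2,0.371,0],"turn":[0,0,0],"hand":0},{"offset":[-0.2,0.371,0],"turn":[0,0,0],"hand":0},{"offset":[-0.2,0.371,0],"turn":[0,0,0],"hand":0},{"offset":[-0.2,0.371,0],"turn":[0,0,0],"hand":0},{"offset":[-0.2,0.371,0],"turn":[0,0,0],"hand":0},{"offset":[-0.2,0.371,0],"turn":[0,0,0],"hand":0},{"offset":[-0.05,0.1,0],"turn":[0,0,0],"hand":0}]' 40
python3 -m crank '[{"offset":[0,0,0],"turn":[0,0,0],"hand":0},{"offset":[0,0,0],"turn":[0,0,0],"hand":0},{"offset":[0,0,0],"turn":[0,0,0],"hand":0}]' 40
python3 -c "
from h import *
need([.537,.1447,.100],204.5)
c=camera('top');cv2.imwrite('pics/top2.png',cv2.resize(c['img'][150:245,230:390],None,fx=5,fy=5,interpolation=cv2.INTER_CUBIC))"
```

```text
t: 6.0
position: [0.5372, 0.1451, 0.1016]
orientation: [-0.213, 0.977, -0.001, 0.0]
ft_force: [0.4, -3.7, 2.6]
finger_gap: 0.156
finger_force: 43.6
t: 6.3
position: [0.5372, 0.1449, 0.1016]
orientation: [-0.212, 0.977, 0.001, 0.001]
ft_force: [0.5, 2.6, 2.6]
finger_gap: 0.155
finger_force: 43.6
pos [0.5372 0.1449 0.1016] head -155.53 zaxis [ 7.0e-04  2.5e-03 -1.0e+00] t 6.3 F [0.5 2.6 2.6] gap 0.155
turn z units -0.009
offset units [ 0.006 -0.002  0.04 ]
```

```bash
python3 -m crank '[{"offset":[0,0,0],"turn":[0,0,0],"hand":1},{"offset":[0,0,0],"turn":[0,0,0],"hand":1},{"offset":[0,0,0],"turn":[0,0,0],"hand":1},{"offset":[0,0,0],"turn":[0,0,0],"hand":1},{"offset":[0,0,0],"turn":[0,0,0],"hand":1},{"offset":[0,0,0],"turn":[0,0,0],"hand":1},{"offset":[0,0,-0.5],"turn":[0,0,0],"hand":1},{"offset":[0,0,-1],"turn":[0,0,0],"hand":1},{"offset":[0,0,-1],"turn":[0,0,0],"hand":1},{"offset":[0,0,-1],"turn":[0,0,0],"hand":1}]'
python3 -m crank '[{"offset":[0,0,-0.5],"turn":[0,0,-1],"hand":1},{"offset":[0,0,0],"turn":[0,0,-1],"hand":1},{"offset":[0,0,0],"turn":[0,0,-1],"hand":1},{"offset":[0,0,0],"turn":[0,0,-1],"hand":1},{"offset":[0,0,0],"turn":[0,0,-1],"hand":1},{"offset":[0,0,0],"turn":[0,0,-1],"hand":1},{"offset":[0,0,0],"turn":[0,0,-1],"hand":1},{"offset":[0,0,0],"turn":[0,0,-1],"hand":1}]'>/dev/null
python3 -m crank '[{"offset":[0,0,0],"turn":[0,0,-1],"hand":1},{"offset":[0,0,0],"turn":[0,0,-1],"hand":1},{"offset":[0,0,0],"turn":[0,0,-1],"hand":1},{"offset":[0,0,0],"turn":[0,0,-1],"hand":1},{"offset":[0,0,0],"turn":[0,0,-1],"hand":1},{"offset":[0,0,0],"turn":[0,0,-1],"hand":1},{"offset":[0,0,0],"turn":[0,0,-1],"hand":1},{"offset":[0,0,0],"turn":[0,0,-0.4],"hand":1}]'>/dev/null
python3 - <<'E'
from h import *
need([.628,.03,.25],266.2)
c=camera("top");h=hsv(c);S,V=h[...,1].astype(int),h[...,2].astype(int)
m=np.zeros(S.shape,bool);m[185:245,240:295]=((S<60)&(V>110))[185:245,240:295]
G=np.zeros(S.shape,bool);G[190:240,240:295]=((h[...,0]>45)&(h[...,0]<85)&(S>100))[190:240,240:295]
if m.sum()>5: print(circ(cast(c,cv2.convexHull(pts(m).astype(np.float32))[:,0],.086)))
print(G.sum(),circ(cast(c,pts(G),.03)))
cv2.imwrite('pics/top2.png',cv2.resize(c['img'][140:250,230:390],None,fx=5,fy=5,interpolation=cv2.INTER_CUBIC))
E
```

```text
t: 7.35
position: [0.5366, 0.1441, 0.2426]
orientation: [-0.212, 0.977, -0.0, -0.0]
ft_force: [0.9, 0.2, 0.4]
finger_gap: 0.998
finger_force: 0.0
pos [0.5369 0.1442 0.2613] head -93.85 zaxis [-0.e+00 -1.e-04 -1.e+00] t 8.95 F [0.1 0.1 0.5] gap 0.998
turn z units -0.013
offset units [ 2.694 -2.464  0.283]
(array([0.49293232, 0.08411987]), np.float64(0.05688030210011226))
164 (array([0.53843501, 0.14397112]), np.float64(0.0616838830764614))
```

```bash
python3 -m crank '[{"offset":[0.6,-0.42,0],"turn":[0,0,0],"hand":1},{"offset":[0.6,-0.42,0],"turn":[0,0,0],"hand":1},{"offset":[0.6,-0.42,0],"turn":[0,0,0],"hand":1},{"offset":[0.6,-0.42,0],"turn":[0,0,0],"hand":1},{"offset":[0.6,-0.42,0],"turn":[0,0,0],"hand":1},{"offset":[0.6,-0.42,0.1],"turn":[0,0,0],"hand":1},{"offset":[0.13,-0.04,0.1],"turn":[0,0,0],"hand":1},{"offset":[0,0,0],"turn":[0,0,0],"hand":1},{"offset":[0,0,0],"turn":[0,0,0],"hand":1}]' >/dev/null
python3 - <<'E'
from h import *
need([.629,-.0115,.135],266.2)
c=camera("top");h=hsv(c);S,V=h[...,1].astype(int),h[...,2].astype(int)
m=np.zeros(S.shape,bool);m[185:245,240:295]=((S<60)&(V>110))[185:245,240:295]
print("lid",circ(cast(c,cv2.convexHull(pts(m).astype(np.float32))[:,0],.086)))
a=cv2.resize(c['img'][150:245,230:390],(640,380),interpolation=cv2.INTER_CUBIC)
s=get_state();w=camera("wrist")
print(proj(w,[[.6284,-.0117,.115],[.6284,-.0117,.122],[.6284,-.0117,.172]],s))
cv2.imwrite('pics/w2.png',w["img"]);cv2.imwrite('pics/top2.png',a)
E
```

```text
pos [ 0.6284 -0.011   0.2532] head -93.94 zaxis [-8.e-04  7.e-04 -1.e+00] t 9.9 F [ 0.7  0.3 -0.3] gap 0.999
turn z units -0.035
offset units [ 0.012 -0.019  2.956]
lid (array([0.51736252, 0.18754597]), np.float64(0.09573557540104359))
[[319.07263952 187.97863323]
 [319.06345628 189.67152866]
 [318.98268685 204.57242573]]
```

View pics/w2.png

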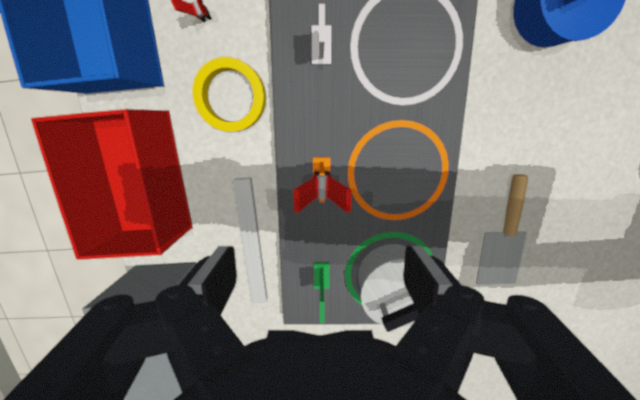

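View pics/top2.png

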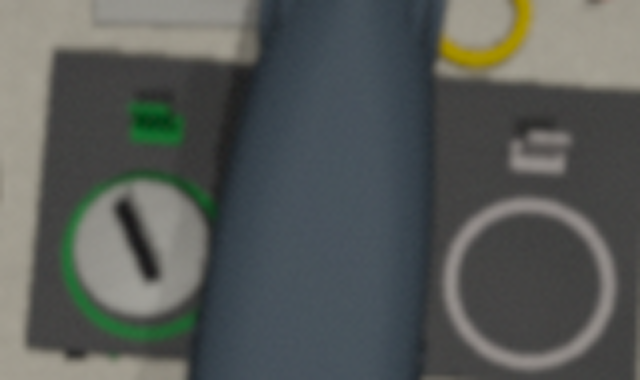

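The wrist view shows the clip levers symmetric about column 322 (294 to 351, rows 175 to 210), with the green tab also at column 322. The top view shows the pot inside the green ring. Now I'll refine the lateral offset.

```bash
python3 - <<'E'
from h import *
s=get_state();c=camera("wrist");h=hsv(c);H,S,V=[h[...,i].astype(int) for i in range(3)]
def roi(m,x0,x1,y0,y1):
    o=np.zeros(m.shape,bool);o[y0:y1,x0:x1]=m[y0:y1,x0:x1];return o
R=((H<5)|(H>172))&(S>120)&(V>50);G=(H>45)&(H<85)&(S>90)&(V>30);O=(H>6)&(H<18)&(S>130)&(V>60)
P=pts(roi(R,285,360,165,220));print("clip",P.min(0),P.max(0))
l,r=P[P[:,0].argmin()],P[P[:,0].argmax()]
print(cast(c,[l,r],.172,s), cast(c,[[P[:,0].mean(),P[:,1].max()]],.172,s))
for y in range(262,326,6):
    x=np.nonzero(roi(G,300,345,y,y+1))[1]; 
    if len(x): print(y,x.min(),x.max())
P=pts(roi(G,310,335,300,330));print("green strip",P.min(0),P.max(0),cast(c,[P.mean(0)],.115,s),cast(c,[[P[:,0].mean(),P[:,1].max()]],.115,s))
print("proj gtab", proj(c,[[.6378,.1379,.115],[.6378-.001,.1379-.015,.115],[.6378+.001,.1379+.015,.115]],s))
P=pts(roi(O,340,460,110,230));print(circ(cast(c,P,.03,s)));P=pts(roi((S<40)&(V>130),345,470,0,110));print(circ(cast(c,P,.03,s)))
E
```

```text
clip [293. 174.] [351. 212.]
[[ 0.64879588 -0.02626108  0.172     ]
 [ 0.60166583 -0.01963282  0.172     ]] [[ 0.62639072 -0.00485825  0.172     ]]
262 315 328
268 314 329
274 314 329
280 314 329
286 314 329
292 321 323
298 320 323
304 320 324
310 320 324
316 320 324
322 320 323
green strip [320. 300.] [324. 322.] [[0.63549133 0.13696885 0.115     ]] [[0.63651184 0.15236985 0.115     ]]
proj gtab [[320.03734699 311.86855113]
 [320.01611764 300.95523887]
 [320.05796568 322.47780382]]
(array([ 0.52565152, -0.00515673]), np.float64(0.06223830984552413))
(array([ 0.51209506, -0.15126576]), np.float64(0.06338637271867438))
```

```bash
python3 -m crank '[{"offset":[0.06,0.06,0.3],"turn":[0,0,0],"hand":1},{"offset":[0,0,0.5],"turn":[0,0,0],"hand":1},{"offset":[0,0,0.5],"turn":[0,0,0],"hand":1},{"offset":[0,0,0.5],"turn":[0,0,0],"hand":1},{"offset":[0,0,0.5],"turn":[0,0,0],"hand":1},{"offset":[0,0,0.4],"turn":[0,0,0],"hand":1},{"offset":[0,0,0.3],"turn":[0,0,0],"hand":1},{"offset":[0,0,0],"turn":[0,0,0],"hand":1},{"offset":[0,0,0],"turn":[0,0,0],"hand":1}]' 20
python3 -m crank '[{"offset":[0,0,0],"turn":[0,0,0],"hand":0},{"offset":[0,0,0],"turn":[0,0,0],"hand":0},{"offset":[0,0,0],"turn":[0,0,0],"hand":0},{"offset":[0,0,0],"turn":[0,0,0],"hand":0},{"offset":[0,0,0],"turn":[0,0,0],"hand":0},{"offset":[0,0,0],"turn":[0,0,0],"hand":0},{"offset":[0,0,0],"turn":[0,0,0],"hand":0},{"offset":[0,0,0],"turn":[0,0,0],"hand":0},{"offset":[0,0,0],"turn":[0,0,0],"hand":0},{"offset":[0,0,0],"turn":[0,0,0],"hand":0}]' 20
python3 - <<'E'
from h import *
need([.626,-.0135,.133],266.2)
E
```

```text
t: 10.95
position: [0.6263, -0.0136, 0.1338]
orientation: [-0.683, 0.731, -0.0, 0.0]
ft_force: [0.3, 0.5, 0.2]
finger_gap: 0.999
finger_force: 0.0
t: 11.95
position: [0.6276, -0.0142, 0.1359]
orientation: [-0.682, 0.731, -0.002, 0.001]
ft_force: [-0.4, -0.0, 5.2]
finger_gap: 0.204
finger_force: 23.3
pos [ 0.6276 -0.0142  0.1359] head -93.94 zaxis [ 4.4e-03 -6.0e-04 -1.0e+00] t 11.95 F [-0.4 -0.   5.2] gap 0.204
turn z units -0.035
offset units [-0.015  0.043  0.074]
```

```bash
python3 - <<'E'
from h import *
w=camera("wrist");a=camera("scene")
im=np.vstack([cv2.resize(w["img"][100:340,160:480],(480,360),interpolation=cv2.INTER_CUBIC)])
b=cv2.resize(a["img"][150:270,260:420],(480,360),interpolation=cv2.INTER_CUBIC)
cv2.imwrite("pics/w3.png",cv2.resize(np.hstack([im,b]),(800,300)))
E
```

```text
(no output)
```

View pics/w3.png

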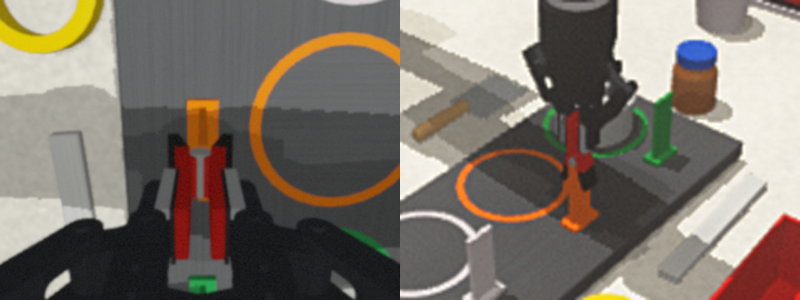

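The levers are squeezed parallel between the pads and the jaws are open on the orange tab. I'll lift and look again.

```bash
python3 -m crank '[{"offset":[0,0,-0.2],"turn":[0,0,0],"hand":0},{"offset":[0,0,-0.4],"turn":[0,0,0],"hand":0},{"offset":[0,0,-0.4],"turn":[0,0,0],"hand":0},{"offset":[0,0,-0.4],"turn":[0,0,0],"hand":0},{"offset":[0,0,-0.4],"turn":[0,0,0],"hand":0},{"offset":[0,0,-0.2],"turn":[0,0,0],"hand":0},{"offset":[0,0,0],"turn":[0,0,0],"hand":0},{"offset":[0,0,0],"turn":[0,0,0],"hand":0}]' 20
python3 - <<'E'
from h import *
need([.6365,.136,.217],266.2)
w=camera("wrist");a=camera("scene")
im=np.vstack([cv2.resize(w["img"][100:340,160:480],(480,360),interpolation=cv2.INTER_CUBIC)])
b=cv2.resize(a["img"][150:270,260:420],(480,360),interpolation=cv2.INTER_CUBIC)
cv2.imwrite("pics/w4.png",cv2.resize(np.hstack([im,b]),(800,300)))
E
```

```text
t: 12.85
position: [0.6262, -0.014, 0.2127]
orientation: [-0.682, 0.731, 0.0, -0.0]
ft_force: [0.2, -0.5, -0.6]
finger_gap: 0.201
finger_force: 22.5
pos [ 0.6262 -0.014   0.2127] head -93.94 zaxis [-7.e-04  1.e-04 -1.e+00] t 12.85 F [ 0.2 -0.5 -0.6] gap 0.201
turn z units -0.034
offset units [-3.758 -0.    -0.106]
```

View pics/w4.png

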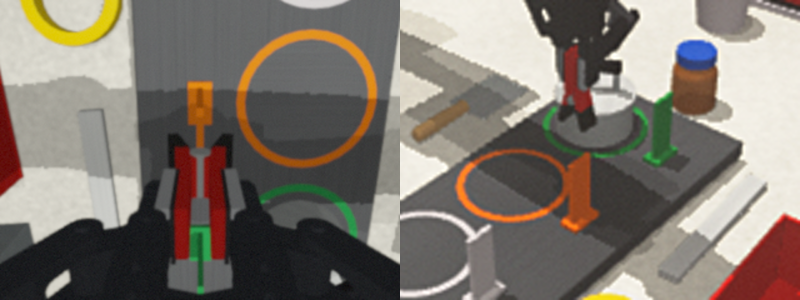

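The clip is held clear of the orange tab with its jaws gaping, and the blade is in line with the clip's middle. Next I'll move over the green tab.

```bash
python3 -m crank '[{"offset":[-0.25,0,0],"turn":[0,0,0],"hand":0},{"offset":[-0.5,0,0],"turn":[0,0,0],"hand":0},{"offset":[-0.5,0,0],"turn":[0,0,0],"hand":0},{"offset":[-0.5,0,0],"turn":[0,0,0],"hand":0},{"offset":[-0.5,0,0],"turn":[0,0,0],"hand":0},{"offset":[-0.5,0,0],"turn":[0,0,0],"hand":0},{"offset":[-0.5,0,0],"turn":[0,0,0],"hand":0},{"offset":[-0.5,0.01,0],"turn":[0,0,0],"hand":0},{"offset":[-0.05,0,0],"turn":[0,0,0],"hand":0},{"offset":[0,0,0],"turn":[0,0,0],"hand":0}]' 20
python3 - <<'E'
from h import *
need([.6361,.1375,.135],266.2)
s=get_state();w=camera("wrist");a=camera("scene")
print(proj(w,[[.6355,.1375,.115],[.6365,.1525,.115],[.6345,.1225,.115]],s))
im=np.vstack([cv2.resize(w["img"][100:340,160:480],(480,360),interpolation=cv2.INTER_CUBIC)])
b=cv2.resize(a["img"][120:240,280:440],(480,360),interpolation=cv2.INTER_CUBIC)
cv2.imwrite("pics/w5.png",cv2.resize(np.hstack([im,b]),(800,300)))
E
```

```text
t: 13.95
position: [0.6358, 0.1385, 0.2126]
orientation: [-0.683, 0.73, 0.0, -0.001]
ft_force: [0.3, -0.2, -1.6]
finger_gap: 0.203
finger_force: 22.5
pos [0.6358 0.1385 0.2126] head -93.84 zaxis [-1.2e-03 -5.0e-04 -1.0e+00] t 13.95 F [ 0.3 -0.2 -1.6] gap 0.203
turn z units -0.011
offset units [ 0.024 -0.01   1.941]
[[319.24588517 199.21350273]
 [319.27867106 215.30841836]
 [319.21207549 182.57476457]]
```

View pics/w5.png

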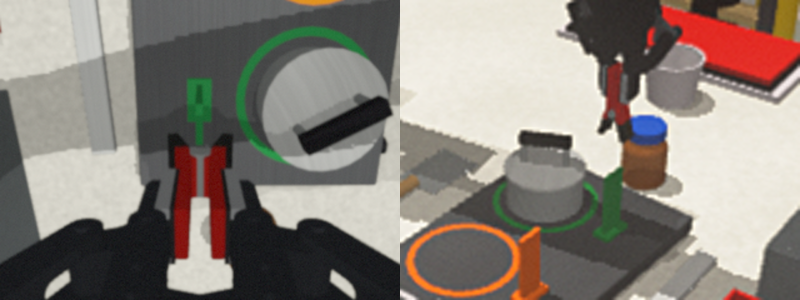

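The clip sits straight over the green tab, with the blade at column 200 and the jaws from 175 to 228. Lowering it in two stages.

```bash
python3 -m crank '[{"offset":[0.02,0,0.2],"turn":[0,0,0],"hand":0},{"offset":[0,0,0.3],"turn":[0,0,0],"hand":0},{"offset":[0,0,0.3],"turn":[0,0,0],"hand":0},{"offset":[0,0,0.3],"turn":[0,0,0],"hand":0},{"offset":[0,0,0.2],"turn":[0,0,0],"hand":0},{"offset":[0,0,0.2],"turn":[0,0,0],"hand":0},{"offset":[0,0,0],"turn":[0,0,0],"hand":0}]' 20
python3 -m crank '[{"offset":[0,0,0.15],"turn":[0,0,0],"hand":0},{"offset":[0,0,0.15],"turn":[0,0,0],"hand":0},{"offset":[0,0,0.12],"turn":[0,0,0],"hand":0},{"offset":[0,0,0],"turn":[0,0,0],"hand":0},{"offset":[0,0,0],"turn":[0,0,0],"hand":0}]' 20
```

```text
t: 14.75
position: [0.6353, 0.1368, 0.1513]
orientation: [-0.682, 0.731, 0.001, -0.001]
ft_force: [0.2, -0.6, -1.0]
finger_gap: 0.2
finger_force: 22.5
t: 15.25
position: [0.6362, 0.1369, 0.1365]
orientation: [-0.682, 0.731, 0.0, -0.0]
ft_force: [0.5, 0.1, -0.2]
finger_gap: 0.207
finger_force: 22.5
```

```bash
python3 -m crank '[{"offset":[0,0,0.04],"turn":[0,0,0],"hand":0},{"offset":[0,0,0],"turn":[0,0,0],"hand":0},{"offset":[0,0,0],"turn":[0,0,0],"hand":1},{"offset":[0,0,0],"turn":[0,0,0],"hand":1},{"offset":[0,0,0],"turn":[0,0,0],"hand":1},{"offset":[0,0,0],"turn":[0,0,0],"hand":1},{"offset":[0,0,0],"turn":[0,0,0],"hand":1},{"offset":[0,0,0],"turn":[0,0,0],"hand":1},{"offset":[0,0,0],"turn":[0,0,0],"hand":1},{"offset":[0,0,0],"turn":[0,0,0],"hand":1}]' 20
python3 -m crank '[{"offset":[0,0,-0.3],"turn":[0,0,0],"hand":1},{"offset":[0,0,-0.6],"turn":[0,0,0],"hand":1},{"offset":[0,0,-0.8],"turn":[0,0,0],"hand":1},{"offset":[0,0,-0.8],"turn":[0,0,0],"hand":1},{"offset":[0,0,-0.5],"turn":[0,0,0],"hand":1},{"offset":[1,0,0],"turn":[0,0,0],"hand":1},{"offset":[1,0,0],"turn":[0,0,0],"hand":1},{"offset":[1,0,0],"turn":[0,0,0],"hand":1},{"offset":[1,0,0],"turn":[0,0,0],"hand":1},{"offset":[0,0,0],"turn":[0,0,0],"hand":1}]'
python3 - <<'E'
from h import *
a=camera("scene");b=camera("top")
x=cv2.resize(a["img"][130:250,280:440],(400,300),interpolation=cv2.INTER_CUBIC)
y=cv2.resize(b["img"][155:245,230:350],(400,300),interpolation=cv2.INTER_CUBIC)
cv2.imwrite("pics/end.png",np.hstack([x,y]))
E
```

```text
t: 16.25
position: [0.6363, 0.1369, 0.135]
orientation: [-0.682, 0.731, -0.0, 0.0]
ft_force: [-0.3, 0.3, -0.3]
finger_gap: 1.0
finger_force: 0.0
t: 17.25
position: [0.6251, -0.0279, 0.2561]
orientation: [-0.68, 0.733, -0.001, -0.0]
ft_force: [-0.3, 0.3, 0.1]
finger_gap: 0.998
finger_force: 0.0
```

View pics/end.png

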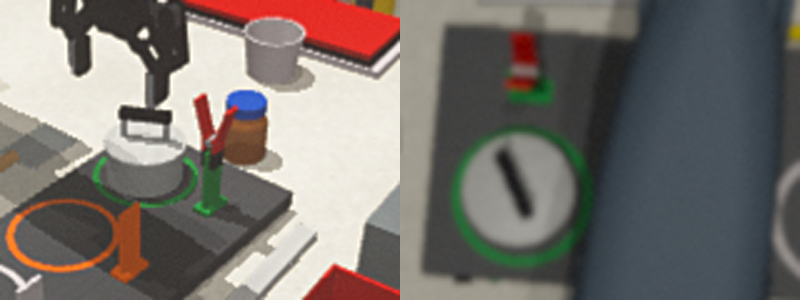

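The clip stands upright on the green tab, with its hinge near (211,145) in the left crop, and the pot stands inside the green ring. One numerical check before handing in.

```bash
python3 - <<'E'
from h import *
for n in("scene","top"):
    c=camera(n);h=hsv(c);H,S,V=[h[...,i].astype(int) for i in range(3)]
    X=[.6365,.1375]
    print(n,proj(c,[X+[.115],X+[.122],X+[.172],X+[.03]]).round(1).tolist())
    R=((H<5)|(H>172))&(S>120)&(V>50);u,v=proj(c,[X+[.15]])[0].astype(int)
    m=np.zeros(R.shape,bool);m[v-20:v+20,u-14:u+14]=R[v-20:v+20,u-14:u+14];P=pts(m);print(P.min(0),P.max(0),P.mean(0))
    if n=="scene":
        # corners of an ideal seated clip's levers
        print(proj(c,[[X[0]+a,X[1]+b,.172] for a in(-.024,.024) for b in(-.01,.01)]).round(1).tolist())
    else: print(proj(c,[[X[0]+a,X[1]+b,.172] for a in(-.024,.024) for b in(-.01,.01)]).round(1).tolist())
E
```

```text
scene [[364.4, 188.5], [364.5, 186.5], [365.4, 171.4], [363.0, 212.1]]
[358. 168.] [374. 191.] [364.7875  179.26875]
[[356.1, 170.3], [360.1, 167.3], [371.0, 175.7], [374.8, 172.5]]
top [[266.9, 177.1], [266.7, 176.6], [265.2, 173.2], [269.1, 182.4]]
[262. 165.] [271. 180.] [266.65934066 171.12087912]
[[268.5, 181.4], [261.6, 181.3], [268.9, 165.0], [261.9, 165.0]]
```

The measured clip agrees with a seated, centred clip to within about a pixel, so I'm handing in.

```bash
python3 -c "
from rig import *
print(hand_in())"
```

```text
the job is handed in; nothing more can be done
None
```

I slid the pot into the green ring, moved the red clip onto the green tab where it holds by itself, and handed the job in at about 17 s; the hand-in gave no verdict, but the last pictures show the pot inside the ring and the clip seated at the middle of the tab.

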